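# Serve a boiled egg with the tongs

## Task

First set the egg cup, mouth up, fully home in the round pocket of the breakfast board and let go of it. Then take the kitchen tongs, close them on the boiled egg, lift it off its steel stand without touching it with the fingers, and bring it over the egg cup. Finish while still holding the egg still in the tongs, a few centimetres clear above the middle of the cup's mouth; do not put it down, do not drop it, and leave the salt shaker, pepper mill and spice jar where they are.

Things in the scene. Friction and masses are not known exactly. Their poses are not given: they have to be found in the camera images.
- board: Light wooden breakfast board, 140 (x) x 200 (y) x 18 mm, fixed to the worktop. Origin at the centre of its underside, z up. It has one round pocket, centred 45 mm from the origin along the board's -y.
- board_hole0 (a point): Centre of the mouth of the board's pocket, at the top face (18 mm above the worktop). The pocket is 44 mm in diameter and 8 mm deep, with a flat floor.
- egg_cup: Loose white ceramic egg cup, 48 mm high, 70 g, standing upright on the worktop. Foot: disc 40 mm in diameter; thin stem; bowl 47 mm in outer diameter with upright sides from 31 to 48 mm above the foot, open at the top. Origin at the centre of the underside of the foot, z up through the mouth.
- cup_rim (a point): Centre of the egg cup's mouth, 48 mm above its origin.
- egg_stand: Low steel egg stand fixed to the worktop: round base 84 mm in diameter and 5 mm high with an upright ring of 42 mm outer diameter whose rim is 32 mm above the worktop. Origin at the centre of the underside. The egg rests in the ring, its widest part about 14 mm above the rim.
- egg: Loose brown egg (rigid), 44 mm in diameter, 58 mm high, 58 g, blunt end down in the stand. Origin at its lower (blunt) end, z along its axis to the pointed end.
- egg_mid (a point): Centre of the egg at its widest part, 22 mm above its lower end (36 mm below its pointed end); about 46 mm above the worktop at the start.
- tongs: Loose steel spring tongs, 110 g, 220 mm long, lying so that the two arms (strips 24 mm high, standing on edge on the worktop) lie side by side and swing level. Origin midway between the arms at their bottom edge, at the place to grip, near the centre of mass; x points to the jaws, y from one arm to the other, z up. Hinge 90 mm behind the origin (-x), jaws 104 mm ahead.
- tongs_grip (a point): Grip place, 12 mm above the tongs' origin. Black strips on the arms' outer faces run 35 mm to either side. Sprung open the arms measure 60 mm over their outer faces here. Squeezing them from outside closes the jaws, both arms alike, about 2.1 mm per mm here. The spring pushes out with 7 N open, 9 N at 55 mm, 13 N at 43 mm, so fingers set to 55 mm carry the tongs partly closed.
- tongs_jaw (a point): Midway between the jaws at half their height, 104 mm ahead of the tongs' origin, 12 mm above it; the egg's widest part belongs here. Hollow jaws 24 mm high, 32 mm long, 80 mm apart inside when sprung open, 69 mm with 55 mm over the arms at the grip, 44 mm (on the egg) with 43 mm. Nearly half of the squeeze beyond the spring reaches the egg: 30 to 80 N at the grip holds it well.
- tongs_left (a joint): Angle by which each tongs arm has closed: 0 sprung open, about 0.095 rad on the egg, 0.2 fully shut.
- salt_shaker: Bystander: glass salt shaker, 44 mm wide, 90 mm high, behind the board. Origin at the centre of its underside.
- pepper_mill: Bystander: dark wooden pepper mill, 58 mm wide, 170 mm high, at the back. Origin at the centre of its underside.
- spice_jar: Bystander: small glass spice jar with a dark cap, 41 mm wide, 105 mm high, at the back. Origin at the centre of its underside.
Mind the look-alikes: they are no part of the job. What is shaped like the egg_cup but purple or yellow is not meant.

How it is judged (in metres and radians):
On the way, in this order (a step that is already met when the one before it is completed fails the run):
1. the egg cup stands mouth up, fully home in the board's pocket, let go (horizontal distance between egg_cup and board_hole0 below 0.006 m and z of egg_cup in the frame of board_hole0 below -0.005 m and angle between egg_cup's own z axis and vertical below 0.1 rad and contact force between the fingers and egg_cup below 0.1 N), for 0.2 s.
2. the egg is lifted off its stand in the tongs (height (world z) of egg_mid above 0.065 m and contact force between egg and tongs above 0.5 N and contact force between egg and egg_stand below 0.05 N), for 0.2 s.
At the end, for the whole second after the job is handed in: Cup upright (0.1 rad) in the pocket (within 6 mm, 5 mm deep or more); egg still and held by the tongs alone, tongs by the fingers, clear of cup and board; the egg's widest part within 20 mm of the cup's axis, 36 to 130 mm above its rim (lower end 14 mm clear or more) (horizontal distance between egg_cup and board_hole0 below 0.006 m and z of egg_cup in the frame of board_hole0 below -0.005 m and angle between egg_cup's own z axis and vertical below 0.1 rad and horizontal distance between egg_mid and cup_rim below 0.02 m and z of egg_mid in the frame of cup_rim between 0.036 and 0.13 m and contact force between egg and tongs above 0.5 N and contact force between the fingers and tongs above 1 N and contact force between each of egg, tongs and egg_cup below 0.05 N and contact force between tongs and board below 0.05 N and contact force between the arm and egg below 0.05 N and linear speed of egg below 0.03 m/s); the arm keeps its last pose, push and grip.
It fails at once if the robot touches the egg itself (contact force between the arm and egg above 0.3 N).
It fails at once if the egg is dropped or knocked off (height (world z) of egg_mid below 0.035 m).
It fails at once if a bystander is moved more than 30 mm (distance of any of salt_shaker, pepper_mill, spice_jar from where it was at the start of the episode above 0.03 m).
It also fails if it takes over 54 s, if anything falls off the work surface, if the arm or the gripper's body presses on something with over 40 N, if the wrist force passes 120 N, or if a joint passes its speed limit or range.

## Robot

A 6-joint arm with a two-finger parallel gripper is mounted at the origin on a cart in front of the work surface, level with it; the furniture and walls round the work are solid. World frame = base frame: x ahead of the robot, y to its left, z up, the work surface at z = 0. Lengths are in mm, angles in rad, forces in N, time in s.
With the tool pointing down it reaches from about 400 to 925 mm from the base axis. Payload 12.5 kg.
Tool frame: the origin (TCP) lies midway between the tips of the shut fingers; the grasp point (between the pads) lies 19 mm behind it (env.tcp_to_grasp is the distance from the TCP to the grasp point, in mm); z points along the fingers, y is the line along which they close (so a half turn about z gives the same grasp; the last joint's range is limited). The gripper opens to 95 mm and grips with 3 to 60 N. Pads are 20 mm wide; open, the fingers measure 119 mm over their backs; the gripper's body (75 mm by 180 mm) begins 59 mm behind the grasp point.
Start: joints at [-1.268, 0.491, 1.559, -0, 1.092, -0.106], TCP at [248.467, -573.508, 214.661] pointing down, gripper open.
Joint ranges: [-3.1, 3.1], [-0.84, 2.19], [0.05, 2.79], [-1.13, 4.28], [0.06, 2.93], [-2.69, 2.69]. Speed limits (rad/s): [2.22, 2.22, 2.79, 3.14, 3.14, 3.14].

## Interface

Orientations are given as [roll, pitch, yaw] about the fixed x, y, z axes, in that order (R = Rz(yaw) Ry(pitch) Rx(roll)).
In Python, from cell import env gives the robot as it stands. The module is installed in compiled form; this text tells all that it offers.
- The arm moves only by the tool step_arm, never from a script. Its argument "plan" is a list that holds one entry, the list of rows, each a list of 5 numbers: the shift along the tool's x, y, z in mm, then the turn about the tool's z in degrees, then the opening, from -1 (shut) to 1 (fully open). A call has 1 to 8 rows; each row is the pose to reach, as a shift and turn from the pose commanded when the call began, along the tool's axes at that moment; what a row does not reach only later rows make up. A row lasts 1/12 s, in which the tool goes at most 41.7 mm and 7.16 degrees, less where a joint would pass 70% of its speed; a pose out of reach is approached as far as the arm can. A call with a gripper value outside its range is refused whole. The fingers move at their own pace and stop on an object; the grip force is fixed at half the most. Time passes only in rows, so rows that repeat a pose let the fingers close. It gives the time, the measured TCP pose, the force, the opening and the grip force at its end, in the units of the state.
- env.state(): the state, without advancing time (a new reading comes with each control period).
- env.read_camera(name): name is "scene" or "top" or "wrist"; returns the picture (420x560x3 uint8, blue, green, red); there is no depth.
- env.get_calibration(name): a dict with "K" (3x3 intrinsics, pixels), "extrinsics" (4x4, takes a point from world to camera coordinates). Camera axes: x right, y up, looking along -z (the intrinsics and any distortion apply to the point x, -y, -z); pixel columns grow to the right and rows downward; lengths in mm; the calibration is good to about 2 mm. A picture is of the moment at which its call begins: read the wrist's pose just before it. get_calibration takes no time and is no camera call; for the wrist camera it gives the pose at the moment of the call.
- env.job_done(): hands the job in; it is judged then, once.
The state is a dict: "t": time; "joints": joint angles; "qvel": joint speeds; "tau": joint torques, N m; "eef_pos": TCP position; "tcp_rot": TCP orientation; "ft_force": force on the tool from outside, world axes, zero at the start; "moment": the same for the moment, N m; "opening": opening from 0.0 (shut) to 1.0 (fully open); "grip_force": force on a finger pad.
Only numpy, scipy, OpenCV 4.12 (cv2) and the standard library are available. Lean on these libraries where they do the work, as an engineer would, in place of code of your own. Each camera call takes 0.05 s, during which the arm holds its last target. There are 200 camera calls.

## Working session

There is one attempt and no reset: what is moved stays moved. The work goes in short steps, Python scripts to look and compute and a tool call to move; the robot and the scene stay as the last step left them, time stands still between calls to the robot, and variables do not carry over. Pictures are saved under pics/ and viewed, at most 10 in all, crops included, and the job is handed in when it is done.

Besides the shell and the picture viewer there is one more tool, called after "Emit:" as name([rows], argument=value, ...), one row to a line, values as JSON. step_arm: Moves the arm, as the interface text tells. Its arguments: {"type":"object","properties":{"plan":{"type":"array"}},"required":["plan"]}

```bash
mkdir -p pics; cat > h.py <<'E'
import numpy as np,cv2
from cell import env
def snap(n,f):
    c=env.get_calibration(n); im=env.read_camera(n); cv2.imwrite('pics/'+f+'.png',im); np.savez('pics/'+f+'.npz',K=c['K'],E=c['extrinsics'],d=np.array(c.get('dist',c.get('distortion',[0.]*5)),float)); return im,c
def load(f):
    z=np.load('pics/'+f+'.npz'); return z['K'],z['E']
def ray(f,u,v):
    K,E=load(f); q=np.linalg.inv(K)@[u,v,1]; d=E[:3,:3].T@np.array([q[0],-q[1],-q[2]]); return -E[:3,:3].T@E[:3,3],d
def onz(f,u,v,z):
    o,d=ray(f,u,v); return o+d*(z-o[2])/d[2]
def proj(f,p):
    K,E=load(f); c=E[:3,:3]@np.array(p,float)+E[:3,3]; q=K@[c[0],-c[1],-c[2]]; return q[:2]/q[2]
E
python3 - <<'E'
from h import *
for n in('scene','top'):
    im,c=snap(n,n+'0'); print(n,c.keys(),np.round(c['K'],1).tolist(),np.round(c['extrinsics'],3).tolist())
a=cv2.imread('pics/scene0.png');b=cv2.imread('pics/top0.png')
print(env.state(), env.tcp_to_grasp)
E
```

```text
scene dict_keys(['K', 'extrinsics']) [[540.8, 0.0, 273.2], [0.0, 540.8, 206.9], [0.0, 0.0, 1.0]] [[-0.97, -0.241, -0.003, 491.835], [0.205, -0.833, 0.514, -104.746], [-0.127, 0.498, 0.858, -1684.954], [0.0, 0.0, 0.0, 1.0]]
top dict_keys(['K', 'extrinsics']) [[483.6, 0.0, 278.9], [0.0, 483.6, 204.2], [0.0, 0.0, 1.0]] [[-0.008, -1.0, 0.008, 27.492], [0.992, -0.007, 0.128, -521.572], [-0.128, 0.009, 0.992, -1229.565], [0.0, 0.0, 0.0, 1.0]]
{'t': 0.1, 'joints': array([-1.26759846e+00,  4.91437155e-01,  1.55936001e+00, -2.43483300e-05,
        1.09169785e+00, -1.05610523e-01]), 'qvel': array([ 0.00247986, -0.00361549, -0.00278263,  0.00024184,  0.00177466,
       -0.00153346]), 'tau': array([ 3.26370791e-03, -6.13624477e+01, -2.58607274e+01,  6.93976460e-02,
        4.69725765e-02, -2.12818009e-05]), 'eef_pos': array([ 248.39644683, -573.29928702,  214.16859598]), 'tcp_rot': array([-3.14069304e+00, -7.36451354e-05,  4.08819592e-01]), 'ft_force': array([-0.76648145, -0.04026435, -0.06041611]), 'moment': array([-0.0198621 , -0.00383372,  0.01611517]), 'grip_force': 0.0, 'opening': 1.0014677094424413} 18.8
```

View pics/top0.png

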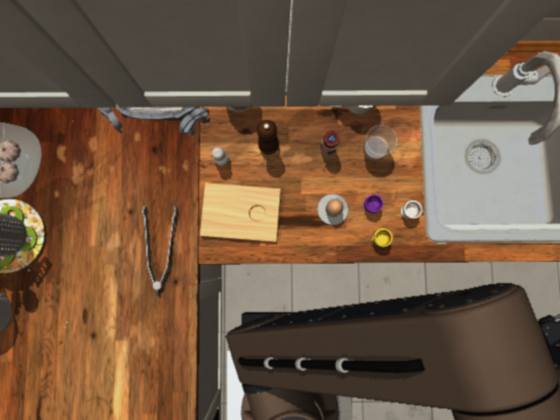

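View pics/scene0.png

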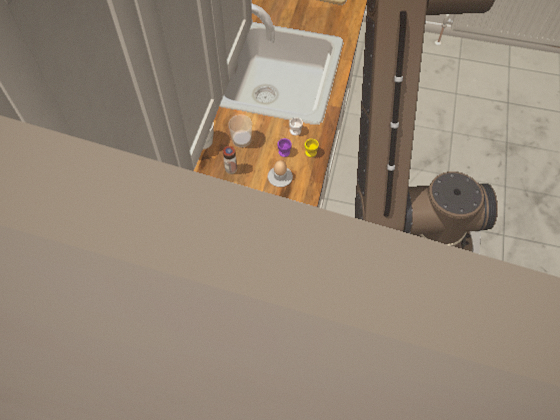

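The top view shows the white cup at about (412,210), purple (373,203) and yellow (383,238) decoys, the egg in its stand (333,209), the board (241,212) with its pocket (257,212), and the tongs from the hinge (157,287) to the jaws (145/175,207). In the scene view the tongs and board are hidden behind the cupboard. Next I measure from the top view.

```bash
python3 - <<'E'
from h import *
im=cv2.imread('pics/top0.png'); hsv=cv2.cvtColor(im,cv2.COLOR_BGR2HSV)
def show(n,m,x0,y0,x1,y1,z):
    M=np.zeros_like(m);M[y0:y1,x0:x1]=m[y0:y1,x0:x1]
    cs=sorted(cv2.findContours(M,0,2)[0],key=cv2.contourArea)[::-1][:2]
    for c in cs:
        if cv2.contourArea(c)<8: continue
        (u,v),r=cv2.minEnclosingCircle(c); print(n,round(u,1),round(v,1),'r',round(r,1),cv2.contourArea(c),'->',np.round(onz('top0',u,v,z),1), 'box',np.round(cv2.minAreaRect(c),1) if 0 else cv2.boundingRect(c))
S,V=hsv[...,1],hsv[...,2]
w=((S<60)&(V>110)).astype(np.uint8)
show('cup',w,395,190,424,225,48)
show('stand',w,310,185,352,230,5)
bd=((S<150)&(V>150)).astype(np.uint8)
show('board',bd,196,175,290,250,18)
M=np.zeros_like(bd);M[175:250,196:290]=bd[175:250,196:290]
c=max(cv2.findContours(M,0,2)[0],key=cv2.contourArea)
R=cv2.minAreaRect(c);print(R)
for p in cv2.boxPoints(R): print('corner',p,np.round(onz('top0',*p,18),1))
for n,(u,v),z in[('hole',(257,212),14),('hinge',(157,287),24),('jawL',(145,208),24),('jawR',(175,208),24),('eggtop',(335,207),50)]:print(n,np.round(onz('top0',u,v,z),1))
big=np.hstack([cv2.resize(im[195:300,130:190],None,fx=5,fy=5,interpolation=2),cv2.resize(im[175:250,196:290],None,fx=5,fy=5,interpolation=2)[:525] if 0 else cv2.copyMakeBorder(cv2.resize(im[180:245,198:288],None,fx=5,fy=5,interpolation=2),0,200,0,0,0)])
cv2.imwrite('pics/crop1.png',big);print(big.shape)
E
```

```text
cup 411.0 209.0 r 10.4 257.5 -> [ 505.1 -317.7   48. ] box (401, 200, 21, 19)
stand 332.5 208.9 r 15.4 324.0 -> [ 512. -120.    5.] box (318, 194, 30, 30)
board 239.5 211.0 r 46.6 3992.5 -> [506.4 127.3  18. ] box (199, 183, 82, 59)
((239.64706420898438, 211.41177368164062), (77.43262481689453, 53.907772064208984), 4.573921203613281)
corner [198.9046  235.19237] [443.5 233.5  18. ]
corner [203.20349 181.45628] [586.2 224.   18. ]
corner [280.38953 187.63118] [568.2  19.   18. ]
corner [276.09064 241.36726] [425.8  31.4  18. ]
hole [504.   81.4  14. ]
hinge [310.7 338.4  24. ]
jawL [515.5 374.7  24. ]
jawR [515.  296.2  24. ]
eggtop [ 511.4 -121.    50. ]
(525, 750, 3)
```

View pics/crop1.png

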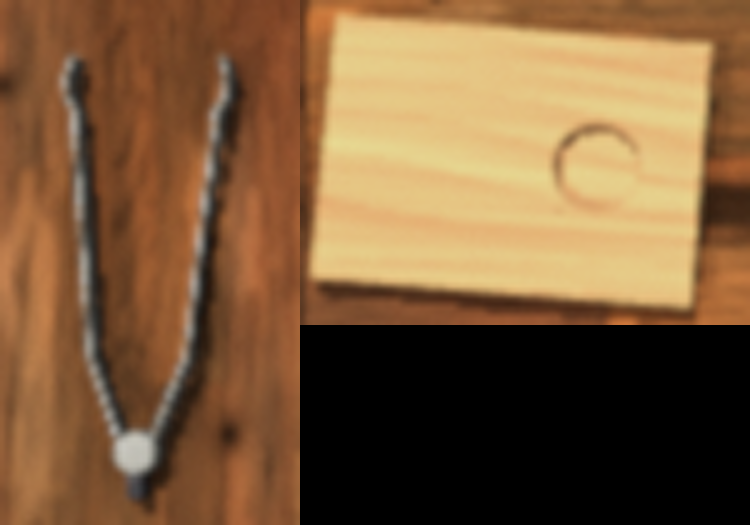

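The corner estimate (502,82) agrees with the pocket seen at (504,81). The crop shows the tongs hinge at top-view pixel (157,285.6) with the jaws pointing along +x. I'll move toward the cup now.

Emit:
step_arm([
  [[305,-120,20,-56,1],[305,-120,20,-56,1],[305,-120,20,-56,1],[305,-120,20,-56,1],[305,-120,20,-56,1],[305,-120,20,-56,1],[305,-120,20,-56,1],[305,-120,20,-56,1]],
])

```text
t: 0.77
eef_pos: [482.0, -340.0, 194.3]
tcp_rot: [-3.141, -0.0, 1.393]
ft_force: [0.3, -1.1, -0.1]
opening: 1.001
grip_force: 0.0
```

```bash
cat >> h.py <<'E'
def go(x,y,z,yaw=None):
    s=env.state(); p=s['eef_pos']; from scipy.spatial.transform import Rotation as Ro
    R=Ro.from_euler('xyz',s['tcp_rot']); d=R.inv().apply(np.array([x,y,z])-p)
    t=0 if yaw is None else -np.degrees((yaw-s['tcp_rot'][2]+np.pi)%(2*np.pi)-np.pi)
    print('t',round(s['t'],2),'tcp',np.round(p,1),np.round(s['tcp_rot'],3),'j',np.round(s['joints'],2),'open',round(s['opening']*95,1),'grip',round(s['grip_force'],1),'F',np.round(s['ft_force'],1),'\n shift',np.round(d,1),'turn',round(t,1))
E
python3 - <<'E'
from h import *
go(505,-317.7,160,np.pi/2)
snap('wrist','w0'); print(proj('w0',[505,-317.7,48]), onz('w0',280,210,0))
E
```

```text
t 0.77 tcp [ 482.  -340.   194.3] [-3.141 -0.     1.393] j [-0.73  0.46  1.67  0.    1.01 -0.55] open 95.1 grip 0.0 F [ 0.3 -1.1 -0.1] 
 shift [26.  18.7 34.3] turn -10.2
[297.5251697  178.52227461] [ 480.1192433  -359.49264738    0.        ]
```

View pics/w0.png

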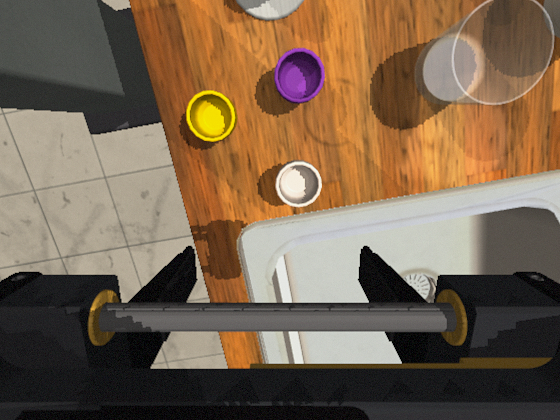

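The wrist view shows the white cup's rim centred near (298,184), with purple at (299,75) and yellow (211,116). I'll fit the rim.

```bash
cat >> h.py <<'E'
def cup(f,z,uv,R=40):
    im=cv2.imread('pics/'+f+'.png'); h=cv2.cvtColor(im,cv2.COLOR_BGR2HSV)
    m=((h[...,1]<70)&(h[...,2]>120)).astype(np.uint8)*255
    M=np.zeros_like(m); cv2.circle(M,(int(uv[0]),int(uv[1])),R,255,-1); m&=M
    c=max(cv2.findContours(m,0,1)[0],key=cv2.contourArea); c=cv2.convexHull(c)
    e=cv2.fitEllipse(c); P=onz(f,*e[0],z); k=onz(f,e[0][0]+e[1][1]/2,e[0][1],z)
    print('ell',np.round(e[0],1),np.round(e[1],1),'P',np.round(P,1),'diam',round(2*np.linalg.norm(k-P),1)); return P
E
python3 - <<'E'
from h import *
P=cup('w0',48,(298,184),30)
go(P[0],P[1],110,np.pi/2)
E
```

```text
ell [298.2 183.6] [45.6 46. ] P [ 504.8 -322.9   48. ] diam 46.3
t 0.82 tcp [ 485.1 -336.3  193.9] [ 3.142e+00 -2.000e-03  1.402e+00] j [-0.72  0.46  1.67  0.    1.01 -0.55] open 95.3 grip 0.0 F [ 1.1  4.4 -0.7] 
 shift [16.3 17.2 84. ] turn -9.7
```

Emit:
step_arm([
  [[25,20,64,-10.5,1],[25,20,64,-10.5,1],[25,20,64,-10.5,1],[25,20,64,-10.5,1],[25,20,64,-10.5,1]],
])

```text
t: 1.23
eef_pos: [504.9, -322.0, 131.7]
tcp_rot: [3.141, 0.001, 1.567]
ft_force: [0.3, 0.7, 0.1]
opening: 1.0
grip_force: 0.0
```

```bash
python3 - <<'E'
from h import *
snap('wrist','w1'); uv=proj('w1',[505,-321,48]); print(uv)
P=cup('w1',48,uv,55)
go(P[0],P[1],23,np.pi/2)
E
```

```text
[279.2115816  220.79222143]
ell [278.9 220.5] [53.8 59.5] P [ 504.8 -320.8   48. ] diam 49.7
t 1.28 tcp [ 504.9 -322.3  132.2] [3.140e+00 1.000e-03 1.567e+00] j [-0.68  0.55  1.71 -0.    0.88 -0.67] open 94.9 grip 0.0 F [ 0.1 -0.2  0.5] 
 shift [  1.7  -0.3 109.2] turn -0.2
```

Emit:
step_arm([
  [[1,0,40,0,1],[1,0,80,0,1],[1,0,110,0,1],[1,0,110,0,1],[1,0,110,0,1],[1,0,110,0,0],[1,0,110,0,-0.2],[1,0,110,0,-0.2]],
])

```text
t: 1.95
eef_pos: [505.7, -321.0, 22.9]
tcp_rot: [3.139, 0.002, 1.569]
ft_force: [-0.3, 0.3, 0.6]
opening: 0.845
grip_force: 0.0
```

Emit:
step_arm([
  [[0,0,0,0,-0.4],[0,0,0,0,-0.4],[0,0,0,0,-0.4],[0,0,0,0,-0.4]],
])

```text
t: 2.28
eef_pos: [505.0, -320.3, 20.9]
tcp_rot: [3.141, 0.0, 1.569]
ft_force: [-0.2, 0.4, 0.2]
opening: 0.567
grip_force: 0.0
```

Emit:
step_arm([
  [[0,0,0,0,-0.4],[0,0,0,0,-0.4],[0,0,0,0,-0.4],[0,0,0,0,-0.4],[0,0,-40,0,-0.4],[0,0,-70,0,-0.4],[0,0,-100,0,-0.4],[0,0,-100,0,-0.4]],
])

```text
t: 2.95
eef_pos: [506.5, -321.5, 125.8]
tcp_rot: [3.136, 0.005, 1.57]
ft_force: [-0.2, 0.1, 0.2]
opening: 0.466
grip_force: 30.7
```

```bash
python3 - <<'E'
from h import *
go(503,82,140,np.pi/2)
snap('wrist','w2')
E
```

```text
t 2.95 tcp [ 506.5 -321.5  125.8] [3.136 0.005 1.57 ] j [-0.68  0.55  1.72 -0.    0.86 -0.67] open 44.3 grip 30.7 F [-0.2  0.1  0.2] 
 shift [403.4  -3.9 -16.1] turn -0.1
```

View pics/w2.png

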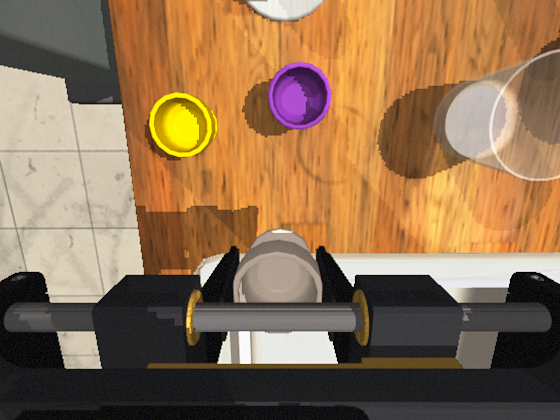

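The cup is held upright between the fingers at (280,285). I'll carry it high to about 100 mm short of the pocket and look there.

Emit:
step_arm([
  [[40,0,-25,0,-0.4],[80,0,-25,0,-0.4],[120,0,-25,0,-0.4],[160,0,-25,0,-0.4],[200,0,-25,0,-0.4],[240,0,-25,0,-0.4],[280,0,-25,0,-0.4],[300,0,-25,0,-0.4]],
])

```text
t: 3.67
eef_pos: [504.0, -16.7, 144.4]
tcp_rot: [-3.139, -0.001, 1.571]
ft_force: [0.3, -0.7, -1.1]
opening: 0.462
grip_force: 30.7
```

Emit:
step_arm([
  [[0,0,0,0,-0.4],[0,0,0,0,-0.4],[0,0,0,0,-0.4]],
])

```text
t: 3.92
eef_pos: [505.1, -20.7, 144.9]
tcp_rot: [-3.14, 0.0, 1.57]
ft_force: [0.6, 0.1, -0.7]
opening: 0.468
grip_force: 30.7
```

```bash
python3 - <<'E'
from h import *
im,_=snap('wrist','w3'); snap('top','top1')
go(503,82,140,np.pi/2)
print(proj('w3',[503,82,18]))
E
```

```text
t 4.02 tcp [505.2 -21.2 145.1] [-3.141  0.     1.568] j [-0.17  0.41  1.93 -0.    0.8  -0.17] open 43.9 grip 30.7 F [-0.8  0.1 -0.5] 
 shift [103.2  -2.5   5.1] turn -0.1
[276.62279111  95.65710186]
```

View pics/w3.png

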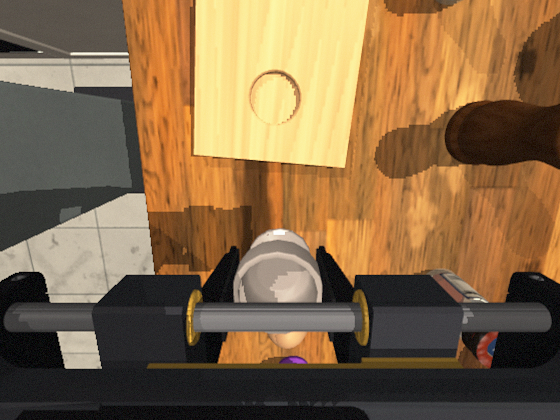

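The pocket is at about (274,97) in the wrist view, 2 px from the prediction. I'll fit its edge.

```bash
python3 - <<'E'
from h import *
im=cv2.imread('pics/w3.png'); g=cv2.cvtColor(im,cv2.COLOR_BGR2GRAY).astype(float)
g=cv2.GaussianBlur(g,(0,0),1)
# radial outermost strong edge around initial centre, refine twice
c=np.array([274.,97.5])
for it in range(3):
    pts=[]
    for a in np.arange(0,2*np.pi,np.pi/45):
        r=np.arange(19,33,.25); x=(c[0]+r*np.cos(a)).astype(np.float32);y=(c[1]+r*np.sin(a)).astype(np.float32)
        p=cv2.remap(g.astype(np.float32),x[None],y[None],1)[0]; d=np.gradient(p)/.25
        k=np.where(np.abs(d)>5)[0]
        if len(k):  # outermost strong edge, its peak
            j=k[-1]
            while j>0 and abs(d[j-1])>=abs(d[j]): j-=1
            pts.append((x[j],y[j]))
    P=np.array([onz('w3',u,v,18)[:2] for u,v in pts])
    for _ in range(6):
        A=np.c_[2*P,np.ones(len(P))]; s=np.linalg.lstsq(A,(P**2).sum(1),rcond=None)[0]; rad=np.sqrt(s[2]+s[0]**2+s[1]**2)
        res=np.linalg.norm(P-s[:2],axis=1)-rad; P=P[np.abs(res)<max(1,1.5*res.std())]
    c=proj('w3',[s[0],s[1],18]); print(np.round(s[:2],2),'diam',2*rad,len(P),c)
# held cup mouth
cup('w3',145-20.8+9,(277,285),50)
cup('w2',125.8-20.8+9,(277,285),50)
go(s[0],s[1],80,np.pi/2)
E
```

```text
[500.91  80.24] diam 45.9395970013362 67 [274.24750947  97.80075533]
[500.96  80.18] diam 46.08523598148341 70 [274.3052648  97.8676058]
[501.05  80.23] diam 46.12421858424392 70 [274.40559536  97.80486321]
ell [278.  285.1] [ 87.9 101.9] P [503.9 -40.3 133.2] diam 64.8
ell [278.1 286.9] [86.8 88.4] P [ 505.5 -342.6  114. ] diam 56.4
t 4.02 tcp [505.2 -21.2 145.1] [-3.141  0.     1.568] j [-0.17  0.41  1.93 -0.    0.8  -0.17] open 43.9 grip 30.7 F [-0.8  0.1 -0.5] 
 shift [101.5  -4.4  65.1] turn -0.1
```

Emit:
step_arm([
  [[40,-2,0,0,-0.4],[80,-4,30,0,-0.4],[101.5,-4,70,0,-0.4],[101.5,-4,95,0,-0.4],[101.5,-4,95,0,-0.4],[101.5,-4,95,0,-0.4],[101.5,-4,95,0,-0.4],[101.5,-4,95,0,-0.4]],
])

```text
t: 4.68
eef_pos: [502.5, 80.2, 52.5]
tcp_rot: [3.139, 0.0, 1.568]
ft_force: [0.5, 0.3, -0.5]
opening: 0.465
grip_force: 30.7
```

```bash
python3 - <<'E'
from h import *
go(501.3,80.3,32,np.pi/2)
E
```

```text
t 4.68 tcp [502.5  80.2  52.5] [3.139 0.    1.568] j [ 0.03  0.57  2.   -0.    0.58  0.03] open 44.2 grip 30.7 F [ 0.5  0.3 -0.5] 
 shift [ 0.1 -1.3 20.5] turn -0.2
```

Emit:
step_arm([
  [[0,-0.7,8,0,-0.4],[0,-0.7,13,0,-0.4],[0,-0.7,16,0,-0.4],[0,-0.7,18,0,-0.4],[0,-0.7,19,0,-0.4],[0,-0.7,19,0,-0.4]],
])

```text
t: 5.18
eef_pos: [502.6, 82.2, 34.0]
tcp_rot: [3.136, -0.001, 1.569]
ft_force: [-2.0, 13.6, 30.1]
opening: 0.464
grip_force: 30.1
```

Contact pushes toward +y, so the pocket lies slightly further that way. I'll ease off and shift.

Emit:
step_arm([
  [[1,0,-3,0,-0.4],[2,0,-3,0,-0.4],[2,0,-3,0,-0.4],[2,0,-3,0,-0.4]],
])

```text
t: 5.52
eef_pos: [500.6, 83.1, 34.4]
tcp_rot: [-3.141, 0.0, 1.569]
ft_force: [0.2, -0.1, -1.0]
opening: 0.465
grip_force: 30.0
```

Emit:
step_arm([
  [[0,0,2,0,-0.4],[0,0,3,0,-0.4],[0,0,3,0,-0.4],[0,0,3,0,-0.4]],
])

```text
t: 5.85
eef_pos: [500.6, 83.2, 31.3]
tcp_rot: [-3.141, 0.0, 1.569]
ft_force: [-0.8, -0.0, -0.3]
opening: 0.463
grip_force: 30.0
```

Emit:
step_arm([
  [[0,0,1,0,-0.4],[0,0,1.5,0,-0.4],[0,0,1.5,0,-0.4]],
])

```text
t: 6.1
eef_pos: [500.7, 83.2, 30.0]
tcp_rot: [-3.141, 0.0, 1.569]
ft_force: [0.4, 0.9, -0.6]
opening: 0.463
grip_force: 30.0
```

Emit:
step_arm([
  [[0,0,1,0,-0.4],[0,0,2,0,-0.4],[0,0,2,0,-0.4]],
])

```text
t: 6.35
eef_pos: [501.0, 82.8, 29.0]
tcp_rot: [3.141, 0.001, 1.57]
ft_force: [-3.6, -3.9, 14.6]
opening: 0.465
grip_force: 30.0
```

Emit:
step_arm([
  [[0,0,-1.5,0,-0.4],[0,0,-1.5,0,-0.2],[0,0,-1.5,0,0],[0,0,-1.5,0,0.2],[0,0,-1.5,0,0.4],[0,0,-1.5,0,0.6],[0,0,-1.5,0,0.6],[0,0,-1.5,0,0.6]],
])

```text
t: 7.02
eef_pos: [500.7, 83.2, 29.5]
tcp_rot: [-3.142, 0.0, 1.569]
ft_force: [-0.3, 0.0, -0.3]
opening: 0.771
grip_force: 0.0
```

Emit:
step_arm([
  [[0,0,-30,0,0.6],[-20,0,-70,0,1],[-60,0,-110,0,1],[-60,0,-120,0,1],[-60,0,-120,0,1],[-60,0,-120,0,1]],
])

```text
t: 7.52
eef_pos: [501.0, 22.7, 150.5]
tcp_rot: [3.139, 0.0, 1.568]
ft_force: [-0.1, 1.2, 0.0]
opening: 0.994
grip_force: 0.0
```

```bash
python3 - <<'E'
from h import *
snap('wrist','w4'); go(430,250,150,np.pi)
uv=proj('w4',[501,82,58]); print(uv)
P=cup('w4',58,uv,45)
a=cv2.imread('pics/w4.png')
E
```

```text
t 7.57 tcp [500.4  23.3 149.4] [3.141 0.    1.569] j [-0.09  0.4   1.93 -0.    0.81 -0.08] open 94.8 grip 0.0 F [ 0.4 -0.6 -1.2] 
 shift [226.6 -70.9  -0.6] turn -90.1
[278.65938425 149.00114636]
ell [277.1 150.9] [57.  58.2] P [499.7  80.5  58. ] diam 47.3
```

View pics/w4.png

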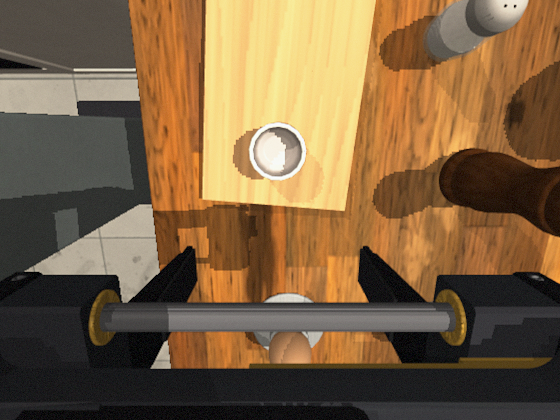

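The cup sits in the pocket (mouth at (277,151), rim diameter 47.3 mm at z=58, so fully home). On to the tongs.

Emit:
step_arm([
  [[35,-10,0,-7,1],[70,-22,0,-14,1],[105,-34,0,-21,1],[140,-46,0,-28,1],[175,-58,0,-35,1],[210,-70,0,-42,1],[245,-80,0,-49,1],[260,-80,0,-56,1]],
])

```text
t: 8.23
eef_pos: [418.2, 286.9, 148.1]
tcp_rot: [-3.139, -0.002, 2.556]
ft_force: [0.6, -0.3, -0.2]
opening: 1.0
grip_force: 0.0
```

```bash
python3 - <<'E'
from h import *
go(440,338,150,3.13)
E
```

```text
t 8.23 tcp [418.2 286.9 148.1] [-3.139e+00 -2.000e-03  2.556e+00] j [ 0.47  0.41  1.92  0.    0.81 -0.51] open 95.0 grip 0.0 F [ 0.6 -0.3 -0.2] 
 shift [10.1 54.7 -2.1] turn -32.9
```

Emit:
step_arm([
  [[2,60,-20,-33,1],[2,60,-20,-33,1],[2,60,-20,-33,1],[2,60,-20,-33,1],[2,60,-20,-33,1],[2,60,-20,-33,1],[2,60,-20,-33,1]],
])

```text
t: 8.82
eef_pos: [452.2, 334.5, 168.2]
tcp_rot: [-3.14, -0.002, 3.121]
ft_force: [-0.0, 0.2, -0.2]
opening: 0.999
grip_force: 0.0
```

```bash
python3 - <<'E'
from h import *
snap('wrist','w5'); go(404,338,120,np.pi)
for p in [(404,338,24),(314,338,24)]: print(proj('w5',p))
E
```

```text
t 8.87 tcp [452.4 334.4 168.5] [-3.141e+00 -2.000e-03  3.120e+00] j [ 0.52  0.46  1.77 -0.    0.92 -1.03] open 95.1 grip 0.0 F [0.2 0.8 0.5] 
 shift [48.4  2.6 48.6] turn -1.2
[279.79939777 158.28222722]
[277.88901609  57.24345303]
```

View pics/w5.png

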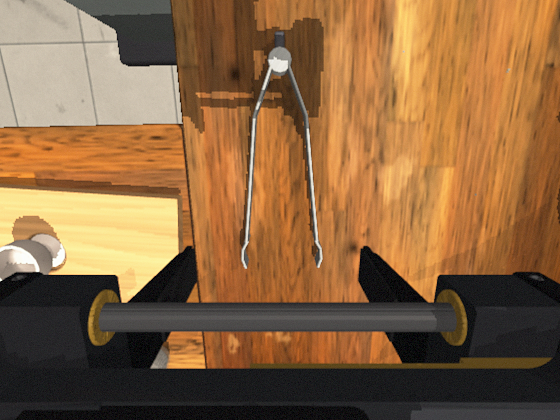

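Tongs: hinge (280,60), jaw tips (245,266) and (320,266), lying along the tool x axis.

```bash
python3 - <<'E'
from h import *
h=onz('w5',280,59.5,26); a=onz('w5',245.5,266,24); b=onz('w5',319.5,266,24); m=(a+b)/2
d=(m-h)[:2]; L=np.linalg.norm(d); yaw=np.arctan2(d[1],d[0]); o=h[:2]+90*d/L
# shoulder bends, arm widths near grip
row=onz('w5',280,158,24)
l=onz('w5',249.5,158,24); r=onz('w5',311,158,24); s1=onz('w5',254,115,24); s2=onz('w5',306,115,24)
print('h',h,'m',m,'L',L,'w',np.linalg.norm(a-b),'yaw',yaw,'o',o,'gripw',np.linalg.norm(l-r),(l+r)/2,(s1+s2)/2,np.linalg.norm(s1-s2))
go(o[0],o[1],120,yaw+np.pi)
E
```

```text
h [316.25263298 339.84365324  26.        ] m [518.93080525 338.71152642  24.        ] L 202.68133418074862 w 79.82209489982127 yaw -0.005585776873343254 o [406.25122894 339.34093594] gripw 60.184380118314344 [403.73629797 338.44353059  24.        ] [363.62230826 338.95972086  24.        ] 49.07479050773174
t 8.87 tcp [452.4 334.4 168.5] [-3.141e+00 -2.000e-03  3.120e+00] j [ 0.52  0.46  1.77 -0.    0.92 -1.03] open 95.1 grip 0.0 F [0.2 0.8 0.5] 
 shift [46.1  4.  48.6] turn -0.9
```

Emit:
step_arm([
  [[30,3,40,-0.9,1],[47,4,80,-0.9,1],[47,4,110,-0.9,1],[47,4,140,-0.9,1],[47,4,155,-0.9,1],[47,4,160,-0.9,1],[47,4,160,-0.9,1],[47,4,160,-0.9,1]],
])

```text
t: 9.53
eef_pos: [406.3, 339.2, 10.1]
tcp_rot: [3.141, 0.0, 3.137]
ft_force: [0.1, 0.6, -0.1]
opening: 0.996
grip_force: 0.0
```

```bash
python3 - <<'E'
from h import *
go(405,339,3,np.pi-.005)
E
```

```text
t 9.53 tcp [406.3 339.2  10.1] [3.141 0.    3.137] j [ 0.57  0.66  1.97 -0.    0.52 -1.  ] open 94.6 grip 0.0 F [ 0.1  0.6 -0.1] 
 shift [ 1.3 -0.2  7.1] turn 0.1
```

Emit:
step_arm([
  [[1,0,4,0,1],[1,0,7,0,1],[1,0,7,0,0.6],[1,0,7,0,0.3],[1,0,7,0,0.2],[1,0,7,0,0.15],[1,0,7,0,0.15],[1,0,7,0,0.15]],
])

```text
t: 10.2
eef_pos: [405.1, 339.0, 2.7]
tcp_rot: [-3.142, 0.0, 3.138]
ft_force: [0.4, -0.5, 1.4]
opening: 0.64
grip_force: 7.5
```

Emit:
step_arm([
  [[0,0,0,0,0.15],[0,0,0,0,0.15],[0,0,0,0,0.15],[0,0,0,0,0.15]],
])

```text
t: 10.53
eef_pos: [405.2, 339.1, 2.7]
tcp_rot: [3.141, 0.0, 3.138]
ft_force: [1.7, -1.3, 2.1]
opening: 0.576
grip_force: 9.3
```

Emit:
step_arm([
  [[0,0,-10,0,0.15],[0,0,-25,0,0.15],[0,0,-50,0,0.15],[0,0,-80,0,0.15],[0,0,-110,0,0.15],[0,0,-130,0,0.15],[0,0,-140,0,0.15],[0,0,-140,0,0.15]],
])

```text
t: 11.2
eef_pos: [405.5, 339.5, 144.7]
tcp_rot: [3.14, 0.003, 3.139]
ft_force: [-0.2, 0.4, -1.0]
opening: 0.58
grip_force: 8.1
```

```bash
python3 - <<'E'
from h import *
im,_=snap('wrist','w6'); im2,_=snap('top','top2'); go(405,339,140,np.pi*.75)
c=cv2.resize(im2[180:320,100:300],(600,420),interpolation=2); cv2.imwrite('pics/both.png',np.hstack([cv2.resize(im,(400,300)),cv2.resize(c,(400,300))]))
E
```

```text
t 11.3 tcp [404.7 338.8 142. ] [-3.141e+00 -1.000e-03  3.139e+00] j [ 0.57  0.45  1.88 -0.    0.82 -1.  ] open 54.8 grip 8.1 F [-0.2 -0.  -1.6] 
 shift [-0.3  0.2  2. ] turn 44.8
```

View pics/both.png

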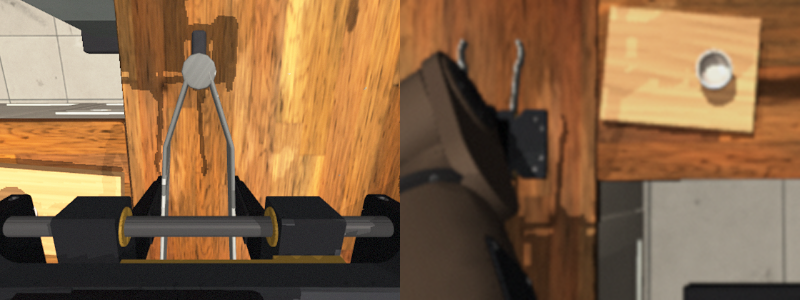

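The tongs are level in the fingers, hinge near (280,98) in full pixels, and the jaw tips show in the top view; the cup is still in its pocket. I'll triangulate the egg and check the tongs' pitch.

```bash
cat >> h.py <<'E'
def tri(fs):
    A=np.zeros((3,3));b=np.zeros(3)
    for f,u,v in fs:
        o,d=ray(f,u,v); d/=np.linalg.norm(d); P=np.eye(3)-np.outer(d,d); A+=P;b+=P@o
    p=np.linalg.solve(A,b); return p,[np.round(np.array([u,v])-proj(f,p),1) for f,u,v in fs]
E
python3 - <<'E'
from h import *
def egg(f,x0,y0,x1,y1):
    im=cv2.imread('pics/'+f+'.png'); h=cv2.cvtColor(im,cv2.COLOR_BGR2HSV)
    m=((h[...,1]>70)&(h[...,1]<170)&(h[...,2]>120)).astype(np.uint8); M=np.zeros_like(m);M[y0:y1,x0:x1]=m[y0:y1,x0:x1]
    c=max(cv2.findContours(M,0,1)[0],key=cv2.contourArea); x,y,w,hh=cv2.boundingRect(c); print(f,(x,y,w,hh)); return x+w/2-.5,y+hh/2-.5
e1=egg('top0',322,194,346,222); e2=egg('scene0',268,155,292,185); print(e1,e2)
print(tri([('top0',*e1),('scene0',*e2)]))
print('predicted top/scene for egg centre', proj('top0',[512,-120,50]),proj('scene0',[512,-120,50]))
# tongs pitch
o,d=ray('w6',280,98)
t=(404.7-89-o[0])/d[0]; print('hinge at',o+d*t)
for u,v in((130,199.6),(159,199.6)):
    o,d=ray('top2',u,v); print('jaw tip',o+d*(518-o[0])/d[0])
go(438,-46,145,np.pi*.75)
E
```

```text
top0 (327, 199, 16, 14)
scene0 (268, 155, 24, 20)
(334.5, 205.5) (279.5, 164.5)
(array([ 513.42350016, -116.56130804,   75.41150978]), [array([0. , 0.5]), array([-0.4, -0.1])])
predicted top/scene for egg centre [334.61083813 206.77751762] [280.50732051 168.35667561]
hinge at [315.7        340.82870521 185.79802156]
jaw tip [518.         371.91383544 165.92790775]
jaw tip [518.         305.18721567 162.56597785]
t 11.3 tcp [404.7 338.8 142. ] [-3.141e+00 -1.000e-03  3.139e+00] j [ 0.57  0.45  1.88 -0.    0.82 -1.  ] open 54.8 grip 8.1 F [-0.2 -0.  -1.6] 
 shift [ -34.5 -384.7   -2.8] turn 44.8
```

```bash
python3 - <<'E'
from h import *
for f,(x0,y0,x1,y1) in (('w5',(255,40,305,80)),('w6',(245,70,315,135))):
    im=cv2.imread(f'pics/{f}.png'); h=cv2.cvtColor(im,cv2.COLOR_BGR2HSV)
    m=((h[...,1]<60)&(h[...,2]>90)).astype(np.uint8)*255; M=np.zeros_like(m);M[y0:y1,x0:x1]=m[y0:y1,x0:x1]
    k=15 if f=='w6' else 9
    M=cv2.morphologyEx(M,cv2.MORPH_OPEN,cv2.getStructuringElement(2,(k,k)))
    c=max(cv2.findContours(M,0,1)[0],key=cv2.contourArea); e=cv2.fitEllipse(c); K,E=load(f)
    print(f,np.round(e[0],1),np.round(e[1],1),cv2.boundingRect(c))
    cam=-E[:3,:3].T@E[:3,3]; print('cam',np.round(cam,1),'axis',np.round(-E[2,:3],2))
    for z in((24,26,30) if f=='w5' else (155,160,165,170,175,180,185)):
        P=onz(f,*e[0],z); Q=onz(f,e[0][0]+min(e[1])/2,e[0][1],z); print(z,np.round(P,1),'d',round(2*np.linalg.norm(Q-P),1))
E
```

```text
w5 [279.3  60.2] [22.5 27.9] (268, 46, 24, 30)
cam [372.5 336.4 338.6] axis [ 0.28 -0.01 -0.96]
24 [316.5 339.2  24. ] d 20.4
26 [316.8 339.2  26. ] d 20.2
30 [317.5 339.1  30. ] d 20.0
w6 [278.2  99.3] [46.9 49.8] (255, 74, 48, 51)
cam [324.9 339.4 314.7] axis [ 0.28  0.   -0.96]
155 [314.1 340.3 155. ] d 22.2
160 [314.4 340.3 160. ] d 21.5
165 [314.8 340.3 165. ] d 20.8
170 [315.1 340.2 170. ] d 20.1
175 [315.5 340.2 175. ] d 19.4
180 [315.8 340.2 180. ] d 18.7
185 [316.1 340.1 185. ] d 18.0
```

Level enough: the hinge is 90 mm behind the TCP at about the expected height. I'll carry the tongs toward the egg, turning them to point along −45°.

Emit:
step_arm([
  [[-1,-12,-3,1.5,0.15],[-3,-36,-3,4,0.15],[-5,-62,-3,7,0.15],[-8,-88,-3,10,0.15],[-10,-114,-3,13,0.15],[-12,-140,-3,16,0.15],[-14,-166,-3,19,0.15],[-16,-192,-3,22,0.15]],
])

```text
t: 11.97
eef_pos: [419.6, 145.1, 144.5]
tcp_rot: [-3.14, -0.002, 2.751]
ft_force: [0.6, 0.8, -0.1]
opening: 0.572
grip_force: 8.1
```

```bash
python3 - <<'E'
from h import *
go(438,-46.5,145,np.pi*.75)
E
```

```text
t 11.97 tcp [419.6 145.1 144.5] [-3.140e+00 -2.000e-03  2.751e+00] j [ 0.18  0.34  2.07 -0.    0.74 -1.  ] open 54.3 grip 8.1 F [ 0.6  0.8 -0.1] 
 shift [ -90.1 -170.1   -0.4] turn 22.6
```

Emit:
step_arm([
  [[-12,-24,0,3,0.15],[-25,-48,0,6,0.15],[-38,-72,0,9,0.15],[-51,-96,0,12,0.15],[-64,-120,0,15,0.15],[-76,-144,0,18,0.15],[-86,-162,0,21,0.15],[-90,-171,0,22.6,0.15]],
])

```text
t: 12.63
eef_pos: [438.7, -47.6, 144.6]
tcp_rot: [-3.14, -0.002, 2.354]
ft_force: [0.4, -0.4, -0.8]
opening: 0.576
grip_force: 8.1
```

Emit:
step_arm([
  [[0,0,0,0,0.15],[0,0,0,0,0.15]],
])

```text
t: 12.8
eef_pos: [438.6, -45.2, 145.0]
tcp_rot: [-3.141, -0.001, 2.36]
ft_force: [-0.5, -0.4, -1.2]
opening: 0.579
grip_force: 8.1
```

```bash
python3 - <<'E'
from h import *
go(438,-46.5,37,np.pi*.75)
a,_=snap('top','top3'); b,_=snap('scene','scene3'); w,_=snap('wrist','w7')
s=env.state()['eef_pos']; j=s+[73.5,-73.5,0]; print('jaw pred top',proj('top3',[j[0],j[1],s[2]+21]),'scene',proj('scene3',[j[0],j[1],s[2]+21]))
print('stand centre',proj('top3',[512,-120,5]))
A=cv2.resize(a[150:250,280:400],(480,400),interpolation=2); B=cv2.resize(b[110:210,240:320],(320,400),interpolation=2); cv2.imwrite('pics/v3.png',np.hstack([A,B]))
E
```

```text
t 12.8 tcp [438.6 -45.2 145. ] [-3.141e+00 -1.000e-03  2.360e+00] j [-0.25  0.34  2.07  0.    0.74 -1.04] open 55.0 grip 8.1 F [-0.5 -0.4 -1.2] 
 shift [ -0.7  -1.2 108. ] turn 0.2
jaw pred top [339.75149257 200.47464496] scene [280.51321061 147.13955139]
stand centre [332.55696433 208.85193826]
```

View pics/v3.png

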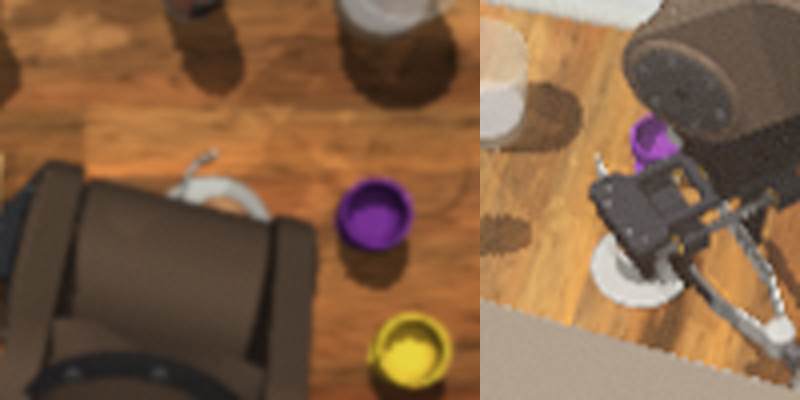

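The arm hides most of the egg from above. Only the +x jaw tip shows, at crop (213,153), i.e. top pixel (333.3,188.2). I'll check that tip against the prediction and refine the stand centre from arcs of its base in earlier wrist pictures.

```bash
python3 - <<'E'
from h import *
from scipy.optimize import least_squares
p=np.array([438.6,-45.2,145]); u=np.array([.709,-.705,0]); n=np.array([.705,.709,0])
for a in(104,114,120): print(a,proj('top3',p+u*a+n*37+[0,0,20]))
allP=[]
for f,box,side in(('w1',(220,0,340,60),1),('w2',(220,0,340,40),1),('w4',(240,280,335,302),0),('w3',(0,0,1,1),0)):
    im=cv2.imread(f'pics/{f}.png'); h=cv2.cvtColor(im,cv2.COLOR_BGR2HSV)
    m=((h[...,1]<60)&(h[...,2]>110)); x0,y0,x1,y1=box; P=[]
    for x in range(x0,x1):
        ys=np.where(m[y0:y1,x])[0]
        if len(ys)<3: continue
        y=(y0+ys.max()+.5) if side else (y0+ys.min()-.5)
        if y<=y0+1 or y>=y1-1: continue
        P.append(onz(f,x,y,5)[:2])
    P=np.array(P)
    if len(P)<10: print(f,'few',len(P)); continue
    r=least_squares(lambda c:np.linalg.norm(P-c,axis=1)-42,[512,-120],loss='soft_l1'); print(f,len(P),np.round(r.x,1),'rms',np.sqrt((r.fun**2).mean()),P.min(0),P.max(0)); allP.append(P)
P=np.vstack(allP); r=least_squares(lambda c:np.linalg.norm(P-c,axis=1)-42,[512,-120],loss='soft_l1');print('all',r.x,np.sqrt((r.fun**2).mean()))
E
```

```text
104 [328.53455887 189.67043035]
114 [331.46675343 186.67072599]
120 [333.22367105 184.87335773]
w1 77 [ 511.9 -120.8] rms 0.34536434465097865 [ 481.12845848 -163.51714827] [ 542.99519426 -148.25194545]
w2 75 [ 511.7 -121. ] rms 0.26582717145283496 [ 481.88848316 -163.01400741] [ 540.84032227 -150.36129087]
w4 43 [ 511.2 -120.6] rms 0.34369257648372836 [487.96429743 -86.08076553] [534.93588961 -78.43031919]
w3 few 0
all [ 511.69814137 -120.81962389] 0.3663037023114542
```

```bash
python3 - <<'E'
from h import *
s=env.state(); p=s['eef_pos']; yw=s['tcp_rot'][2]
for f,x,y in(('w6',0,0),('w7',0,0)):
    im=cv2.imread(f'pics/{f}.png'); h=cv2.cvtColor(im,cv2.COLOR_BGR2HSV)
    m=((h[...,1]<60)&(h[...,2]>60)).astype(np.uint8)*255; M=np.zeros_like(m);M[65:140,240:320]=m[65:140,240:320]
    M=cv2.morphologyEx(M,cv2.MORPH_OPEN,cv2.getStructuringElement(2,(15,15)))
    c=max(cv2.findContours(M,0,1)[0],key=cv2.contourArea); e=cv2.fitEllipse(c); print(f,np.round(e[0],1),np.round(e[1],1))
    # arms at rows 190..250
    for r in(200,240):
        q=np.where(m[r,180:380])[0]+180; print(r,q.min(),q.max(),len(q))
# tip in top3: difference from top0
a=cv2.imread('pics/top3.png').astype(int)[180:200,315:345]; g=a.min(2)
print(g)
go(438.2,-47.3,37,np.pi*.75)
E
```

```text
w6 [278.3  97.4] [45.9 57.3]
200 230 325 16
240 227 328 21
w7 [268.5  95.8] [64.5 77.2]
200 180 325 24
240 227 327 20
[[ 72  72  72  71  71  70  68  68  67  66  66  66  66  67  67  68  67  66
   62  61  61  61  58  60  64  67  67  69  70  66]
 [ 69  70  70  71  70  72  71  69  69  68  65  65  65  64  63  64  62  60
   57  55  54  57  58  61  65  67  68  69  70  68]
 [ 68  68  70  71  70  72  70  69  68  66  65  65  64  65  63  64  64  62
   59  58  58  58  60  62  65  67  69  69  69  68]
 [ 67  67  65  67  67  68  68  67  66  66  66  65  67  67  66  66  67  65
   65  64  62  63  63  64  67  67  68  70  69  68]
 [ 68  67  65  64  64  66  65  67  66  67  65  67  66  67  66  67  66  66
   67  65  64  65  64  64  63  65  66  65  66  67]
 [ 68  67  64  65  64  63  66  64  67  66  67  65  68  67  69  68  68  68
   69  68  68  67  67  67  67  65  66  65  66  66]
 [ 69  66  66  67  65  67  68  67  66  67  66  66  66  68  69  68  69  72
   77  75  70  69  68  68  68  67  66  66  65  64]
 [ 66  65  64  64  64  66  69  66  67  68  68  67  68  68  67  68  71  86
  105  91  71  67  68  68  67  67
[... 988 characters left out ...]
 123 104  84  62  52  50  49]
 [ 50  49  51  53  51  51  53  63  83 102 121 137 164 182 184 185 185 184
  185 184 184 178 167 157 148 128  97  72  57  51]
 [ 44  45  45  46  47  50  65  97 125 138 140 150 171 182 183 183 182 181
  180 181 175 167 161 160 160 154 137 111  81  60]
 [ 40  39  39  39  41  47  73 114 137 137 130 154 175 180 180 179 173 166
  162 159 151 143 145 151 158 160 157 145 119  82]
 [ 42  42  39  39  40  43  57  79  97  93 103 136 158 167 171 162 142 126
  117 114 110 106 111 126 140 152 157 156 146 111]]
t 12.95 tcp [438.9 -44.3 145.4] [-3.141 -0.     2.362] j [-0.25  0.33  2.07 -0.    0.74 -1.04] open 55.2 grip 8.1 F [ 0.5  0.2 -1.4] 
 shift [ -1.6  -2.6 108.4] turn 0.3
```

Emit:
step_arm([
  [[-1.5,-1,10,0.2,0.15],[-1.5,-1,25,0.2,0.15],[-1.5,-1,35,0.2,0.15],[-1.5,-1,40,0.2,0.15],[-1.5,-1,40,0.2,0.15],[-1.5,-1,40,0.2,0.15],[-1.5,-1,40,0.2,0.15]],
])

```text
t: 13.53
eef_pos: [439.9, -46.8, 106.1]
tcp_rot: [3.141, 0.001, 2.357]
ft_force: [-0.5, -0.7, -0.6]
opening: 0.575
grip_force: 8.1
```

```bash
python3 - <<'E'
from h import *
go(439.2,-46.2,37,np.pi*.75)
E
```

```text
t 13.53 tcp [439.9 -46.8 106.1] [3.141e+00 1.000e-03 2.357e+00] j [-0.26  0.4   2.11 -0.    0.63 -1.04] open 54.6 grip 8.1 F [-0.5 -0.7 -0.6] 
 shift [ 1.  -0.  69.1] turn 0.1
```

Emit:
step_arm([
  [[0.5,0,10,0,0.15],[0.5,0,22,0,0.15],[0.5,0,34,0,0.15],[0.5,0,46,0,0.15],[0.5,0,56,0,0.15],[0.5,0,64,0,0.15],[0.5,0,68,0,0.15],[0.5,0,68,0,0.15]],
])

```text
t: 14.2
eef_pos: [439.2, -46.7, 37.3]
tcp_rot: [-3.141, -0.0, 2.357]
ft_force: [-0.4, 0.0, -1.2]
opening: 0.576
grip_force: 8.1
```

Emit:
step_arm([
  [[0,0,0,0,0.15],[0,0,0,0,0.15],[0,0,0,0,0.1]],
])

```text
t: 14.45
eef_pos: [439.5, -46.8, 38.1]
tcp_rot: [3.141, 0.001, 2.357]
ft_force: [0.3, 0.6, -1.3]
opening: 0.561
grip_force: 8.6
```

Emit:
step_arm([
  [[0,0,0,0,0.07],[0,0,0,0,0.04],[0,0,0,0,0.01],[0,0,0,0,-0.02],[0,0,0,0,-0.04],[0,0,0,0,-0.06],[0,0,0,0,-0.06],[0,0,0,0,-0.06]],
])

```text
t: 15.12
eef_pos: [439.2, -46.7, 37.6]
tcp_rot: [-3.142, 0.0, 2.357]
ft_force: [0.1, 0.7, -1.0]
opening: 0.473
grip_force: 11.4
```

Emit:
step_arm([
  [[0,0,0,0,-0.09],[0,0,0,0,-0.12],[0,0,0,0,-0.15],[0,0,0,0,-0.2],[0,0,0,0,-0.3],[0,0,0,0,-0.4],[0,0,0,0,-0.4],[0,0,0,0,-0.4]],
])

```text
t: 15.78
eef_pos: [439.2, -46.7, 37.6]
tcp_rot: [-3.141, -0.0, 2.357]
ft_force: [-0.4, -1.7, -1.4]
opening: 0.455
grip_force: 30.0
```

The fingers stopped at 43 mm under 30 N, so the jaws are on the egg. Lifting.

Emit:
step_arm([
  [[0,0,-3,0,-0.5],[0,0,-8,0,-0.5],[0,0,-15,0,-0.5],[0,0,-24,0,-0.5],[0,0,-34,0,-0.5],[0,0,-44,0,-0.5],[0,0,-50,0,-0.5],[0,0,-50,0,-0.5]],
])

```text
t: 16.45
eef_pos: [439.8, -46.8, 89.2]
tcp_rot: [3.14, 0.002, 2.357]
ft_force: [-0.3, -0.6, -2.2]
opening: 0.458
grip_force: 30.0
```

Emit:
step_arm([
  [[0,0,-10,0,-0.5],[0,0,-22,0,-0.5],[0,0,-36,0,-0.5],[0,0,-50,0,-0.5],[0,0,-60,0,-0.5],[0,0,-64,0,-0.5],[0,0,-64,0,-0.5],[0,0,-64,0,-0.5]],
])

```text
t: 17.12
eef_pos: [439.0, -46.7, 151.3]
tcp_rot: [-3.141, -0.0, 2.357]
ft_force: [-0.6, -0.0, -2.4]
opening: 0.459
grip_force: 30.0
```

```bash
python3 - <<'E'
from h import *
snap('scene','scene4'); snap('top','top4')
for f,(x0,y0,x1,y1) in(('scene4',(240,110,320,200)),('top4',(310,180,360,230))):
    h=cv2.cvtColor(cv2.imread(f'pics/{f}.png'),cv2.COLOR_BGR2HSV)[y0:y1,x0:x1]
    m=(h[...,0]<20)&(h[...,1]>70)&(h[...,1]<170)&(h[...,2]>140); ys,xs=np.where(m); print(f,m.sum(),(np.median(xs)+x0,np.median(ys)+y0) if m.sum() else '')
print('pred',proj('scene4',[512,-120,160]),proj('top4',[512,-120,160]),'old egg',proj('scene4',[512,-120,50]))
go(427,155.5,145,np.pi*.75)
E
```

```text
scene4 2886 (np.float64(265.0), np.float64(161.0))
top4 630 (np.float64(337.0), np.float64(186.0))
pred [280.79507013 147.89153101] [340.30981864 201.02152483] old egg [280.50732051 168.35667561]
t 17.22 tcp [438.9 -46.6 150.9] [-3.141e+00 -1.000e-03  2.357e+00] j [-0.26  0.33  2.06 -0.    0.75 -1.04] open 43.6 grip 30.0 F [-0.6 -0.6 -1.9] 
 shift [151.3 134.6   6. ] turn 0.0
```

Emit:
step_arm([
  [[4,3.6,0,0,-0.5],[12,11,0,0,-0.5],[24,21.5,0,0,-0.5],[38,34,0,0,-0.5],[52,46.5,0,0,-0.5],[66,59,0,0,-0.5],[80,72,0,0,-0.5],[94,84,0,0,-0.5]],
])

```text
t: 17.88
eef_pos: [431.7, 80.9, 151.4]
tcp_rot: [-3.141, -0.0, 2.357]
ft_force: [1.0, -0.5, -1.9]
opening: 0.455
grip_force: 30.0
```

Emit:
step_arm([
  [[14,12.5,0,0,-0.5],[28,25,0,0,-0.5],[40,36,0,0,-0.5],[49,44,0,0,-0.5],[54,49,3,0,-0.5],[57,51.5,8,0,-0.5],[57,51.5,14,0,-0.5],[57,51.5,20,0,-0.5]],
])

```text
t: 18.55
eef_pos: [428.0, 155.8, 130.8]
tcp_rot: [-3.141, -0.0, 2.357]
ft_force: [-0.3, 0.3, -1.4]
opening: 0.457
grip_force: 30.0
```

Emit:
step_arm([
  [[0,0,4,0,-0.5],[0,0,8,0,-0.5],[0,0,10,0,-0.5],[0,0,10,0,-0.5],[0,0,10,0,-0.5],[0,0,10,0,-0.5],[0,0,10,0,-0.5],[0,0,10,0,-0.5]],
])

```text
t: 19.22
eef_pos: [428.3, 155.9, 121.8]
tcp_rot: [3.141, 0.0, 2.357]
ft_force: [0.1, 0.1, -1.3]
opening: 0.454
grip_force: 30.0
```

```bash
python3 - <<'E'
from h import *
go(428,156,120,np.pi*.75)
im,_=snap('top','top5'); b=cv2.imread('pics/top0.png')
h=cv2.cvtColor(im,cv2.COLOR_BGR2HSV); x0,y0,x1,y1=240,180,285,230
for z,n in((58,'cup rim'),(150,'egg')): print(n,proj('top5',[500.5,82,z]))
m=((h[...,0]<14)&(h[...,1]>70)&(h[...,2]>110))[y0:y1,x0:x1].astype(np.uint8)
n,l,s,c=cv2.connectedComponentsWithStats(m); print([(s[i].tolist(),np.round(c[i]+[x0,y0],1)) for i in range(1,n) if s[i][4]>20])
w=((h[...,1]<60)&(h[...,2]>140))[y0:y1,x0:x1]; ys,xs=np.where(w); print('white',len(xs),xs.min()+x0,xs.max()+x0,ys.min()+y0,ys.max()+y0) if len(xs) else 0
print(h[195:222:3,246:276:3,0].tolist()); print(im[195:222:3,246:276:3].mean(2).astype(int).tolist())
E
```

```text
t 19.22 tcp [428.3 155.9 121.8] [3.141 0.    2.357] j [ 0.2   0.39  2.06 -0.    0.69 -0.58] open 43.1 grip 30.0 F [ 0.1  0.1 -1.3] 
 shift [ 0.3 -0.1  1.8] turn 0.0
cup rim [256.11871346 211.41764592]
egg [254.59884792 207.00178945]
[([6, 0, 39, 19, 153], array([270.8, 186.8])), ([8, 20, 16, 13, 108], array([254.4, 206.2])), ([40, 21, 5, 7, 24], array([282.5, 204.6])), ([38, 30, 7, 8, 33], array([281.5, 213.1])), ([38, 46, 7, 4, 22], array([281.7, 227.6]))]
white 54 242 265 199 227
[[19, 20, 20, 21, 21, 19, 16, 15, 15, 15], [20, 17, 17, 17, 18, 17, 15, 16, 16, 17], [18, 13, 14, 13, 14, 15, 17, 17, 16, 16], [16, 13, 14, 14, 13, 13, 15, 17, 17, 17], [17, 13, 13, 13, 13, 13, 16, 15, 15, 15], [16, 13, 13, 13, 13, 14, 20, 16, 16, 15], [20, 15, 12, 13, 13, 14, 23, 16, 16, 19], [23, 17, 15, 15, 21, 21, 16, 15, 17, 15], [18, 16, 14, 17, 16, 16, 14, 16, 18, 18]]
[[185, 186, 185, 188, 189, 181, 172, 168, 165, 164], [187, 162, 160, 168, 179, 177, 167, 172, 173, 176], [151, 106, 147, 141, 118, 148, 178, 177, 175, 173], [96, 138, 161, 160, 130, 90, 163, 175, 177, 179], [127, 123, 147, 147, 120, 82, 165, 164, 164, 165], [142, 95, 111, 108, 89, 61, 119, 175, 170, 169], [183, 86, 69, 67, 58, 66, 150, 177, 175, 182], [193, 196, 108, 116, 132, 116, 168, 111, 177, 169], [183, 169, 128, 137, 103, 130, 108, 128, 180, 180]]
```

The egg is at top pixel (254.4,206.2), against (254.6,207.0) predicted, so it is held over the cup. Handing in.

```bash
python3 -c "
from cell import env
print(env.job_done())"
```

```text
the job is handed in; nothing more can be done
None
```

I handed the job in at about 19 s with the egg cup home in the board's pocket and the egg held still in the tongs, about 70 mm (widest part) above the middle of the cup's mouth; the hand-in call did not return a verdict.

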